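Build the hand-moulding stack

TASK

Build the moulding stack on the dark bolster plate, in this order, letting go of each part before fetching the next: the grey cavity block down into the plate's rimmed seat, the cream resin core upright into the block's pocket, the blue pressure cap over the core so that it sits level on the block with their edges lined up, and last the plain straight bush upright in the round pocket on top of the cap. Everything must stand level, fully seated and at rest; leave the grey steel core and the flanged bush where they lie.

Things in the scene. Friction and masses are not known exactly. Their poses are not given: they have to be found in the camera images.
- bolster: dark steel bolster plate, fixed, 112 (x) x 140 (y) mm, 14 mm thick, with a 12 mm wide rim 6 mm high (rim top at z = 20) round a flat seat 76 (x) x 100 (y) mm in its middle, floor at z = 14. It takes the cavity block with 4 mm to spare all round, x along x, either way round. Origin: centre of underside, z up.
- cavity: grey steel block, 68 (x) x 92 (y) x 32 (z) mm, with an open rectangular pocket in its top, 48 (x) x 70 (y) mm, 18 mm deep (floor at z = 14); walls 10 to 11 mm. 0.6 kg. Can be gripped across its 68 mm (x) faces. Origin: centre of underside, z up.
- cream_core: cream resin core: foot flange 41 (x) x 61 (y) x 10 mm, above it a tapering body, 34 x 52 mm at its foot, narrower above, to z = 46; ridge on top to z = 51. Grip it across x on the body, fingertips above z = 20 so they clear the block's walls when it stands in the pocket (3.5 mm to spare in x, 4.5 in y, x along x, either way round). 0.09 kg. Origin: centre of underside, z up.
- steel_core: grey steel core shaped much like the cream one, 43 (x) x 64 (y) x 47 (z) mm; not part of this stack, leave it alone. Origin: centre of underside, z up.
- pressure_cap: blue cap, 68 (x) x 92 (y) x 51 (z) mm, a box open below (56 x 80 mm inside, 37 deep) whose top has a round pocket 34 mm wide, 8 deep (floor at z = 43). Stands on the block's top face (block z = 32) over the core, outlines matching, x along x, either way round. 0.3 kg. Can be gripped across its 68 mm faces. Origin: centre of underside, z up.
- plain_bush: brass-coloured plain straight ring bush, 28 mm across, 24 mm high, with a bore; goes upright into the cap's 34 mm pocket. 0.06 kg. Origin: centre of underside, z up.
- flanged_bush: brass-coloured bush with a 33 mm flange at the foot and a 20 mm neck above, 30 mm high; not part of this stack, leave it alone. Origin: centre of underside, z up.
Mind the look-alikes: they are no part of the job. Leave any green look-alike of the plain_bush alone.

How it is judged:
By the outcome, as a careful person would: the job done as asked, in the order asked, and still so for the second after the job is handed in, with the robot touching nothing.
It also fails if it takes over 112 s, if anything falls off the work surface, if the arm or the gripper's body presses on something with over 40 N, if the wrist force passes 120 N, or if a joint passes its speed limit or range.

ROBOT

A 6-joint arm with a two-finger parallel gripper is mounted at the origin on the work surface; the furniture and walls round the work are solid. World frame = base frame: x ahead of the robot, y to its left, z up, the work surface at z = 0. Lengths are in mm, angles in rad, forces in N, time in s.
With the tool pointing down it reaches from about 350 to 875 mm from the base axis. Payload 4.2 kg.
Tool frame: the origin (TCP) lies at the very end of the fingers, on their centre line; the grasp point (between the pads) lies 19 mm behind it; z points along the fingers, x is the direction in which the jaws open and shut, and the axes are right-handed (so a half turn about z gives the same grasp; the last joint's range is limited). The gripper opens to 85 mm and grips with 20 to 120 N. Pads are 22 mm wide; open, the fingers measure 114 mm over their backs; the gripper's body (76 mm by 85 mm) begins 54 mm behind the grasp point. The pads swing forward as they close: fully open they stand 13 mm farther back than shut.
Start: joints at [1.405, 0.385, 0.008, 0, -1.194, -0.259], TCP at [257.553, 569.443, 231.312] pointing down, gripper open.
Joint ranges: [-3.14, 3.14], [-1.21, 2.06], [-1.07, 1.41], [-3.16, 2.05], [-2.99, -0.16], [-3.1, 3.1]. Speed limits (rad/s): [2.79, 2.79, 3.14, 3.14, 3.14, 3.14].

INTERFACE

Orientations are given as [roll, pitch, yaw] about the fixed x, y, z axes, in that order (R = Rz(yaw) Ry(pitch) Rx(roll)).
In Python, from cell import r gives the robot as it stands. Calls block until the motion is done:
- r.goto(position, orientation): joint-space move of the TCP to a pose.
- r.move_l(position, frame=None, speed=150): straight line of the TCP; frame=None keeps the orientation; speed is the mean speed in mm/s.
- r.move_joints(angles): joint-space move.
- r.gripper_to(opening, strength=None): finger opening in mm; strength is the grip in N (None keeps the last); returns when the fingers have stopped.
- r.sleep(seconds).
- r.solve_ik(position, orientation): joint angles nearest the present ones, or None.
- r.observe(): the state.
- r.camera(name): name is "scene" or "top" or "wrist"; returns a dict with "img" (400x640x3 uint8, red, green, blue), "z_map" (400x640 float32, mm along the optical axis (not along the pixel's ray), 0 where there is no reading), "mtx" (3x3 intrinsics, pixels), "D" ([k1, k2, p1, p2, k3] as OpenCV has them; the pictures are not rectified), "extrinsics" (4x4, takes a point from camera to world coordinates). Camera axes: x right, y down, z forward; pixel columns grow to the right and rows downward; lengths in mm; the calibration is good to about 2 mm. A picture is of the moment at which its call begins.
A pose or a line that the arm cannot do raises r.MotionError and nothing moves.
- r.close_job(): hands the job in, once; it reports no verdict.
Trained networks look in a picture, given as the dict that the camera call returned (one of the last four; its "shot" number tells which), for a name from the list of things; names that differ only in an ending like _2 or _b are one class to them, and where a whole thing is asked for, a point or a joint stands for the part that bears it (a point fixed in the world has none). Each returns a list of dicts, best first, with "p" (0 to 1); they miss things now and then, are a little off and sometimes report something else, mostly with a low value. They report only what shows in the picture. A call takes as long as a camera call. They do not tell look-alikes from the thing itself.
- r.boxes_of(picture, name): "bbox" ([left, top, width, height] in pixels, round what is visible of it).
- r.outline_of(picture, name): "pixels" (400x640 bool, what is visible of it) and "bbox" ([left, top, width, height] in pixels, round what is visible of it).
- r.place_of(picture, name): "location" ([row, column] in pixels: a listed point, or the origin of a listed thing).
The state is a dict: "time_s": time; "joint_positions": joint angles; "joint_vel": joint speeds; "tau": joint torques, N m; "eef_pos": TCP position; "tool_rot": TCP orientation; "ft_force": force on the tool from outside, world axes, zero at the start; "moment": the same for the moment, N m; "width": finger opening in mm.
Only numpy, scipy, OpenCV 4.12 (cv2) and the standard library are available. Lean on these libraries where they do the work, as an engineer would, in place of code of your own. Each camera call takes 0.05 s, during which the arm holds its last target.

## Working session

There is one attempt and no reset: what is moved stays moved. The work goes in short steps, each a Python script; the robot and the scene stay as the last script left them, time stands still between calls to the robot, and variables do not carry over. Pictures are saved under pics/ and viewed, and the job is handed in when it is done.

```bash
ls; mkdir -p pics
python3 - <<'E'
from cell import r
import cv2
print({k:v for k,v in r.observe().items()})
for n in ("scene","top","wrist"):
    p=r.camera(n); cv2.imwrite(f"pics/{n}0.png",p["img"][:,:,::-1]); print(n,p["mtx"].tolist(),p["D"],p["extrinsics"].round(3).tolist())
E
```

```text
pics
{'time_s': 0.0, 'joint_positions': array([ 1.40460005e+00,  3.85550945e-01,  6.64316525e-03, -4.87884761e-04,
       -1.19399763e+00, -2.58597523e-01]), 'joint_vel': array([-0.00057509,  0.00150781,  0.00133724,  0.00049908,  0.00074601,
       -0.00034593]), 'tau': array([ 2.73056839e-04, -3.92292058e+01,  1.88406783e+01,  4.18628767e+00,
       -4.69617167e-03,  5.46476912e-06]), 'eef_pos': array([257.33082812, 568.93490839, 230.23340293]), 'tool_rot': array([-3.14149150e+00, -2.15491182e-03, -1.99577023e+00]), 'ft_force': array([0.03344517, 0.12591099, 0.11859316]), 'moment': array([ 0.05921762, -0.02808513, -0.03815286]), 'width': 85.21413586198801}
scene [[374.5600822639418, 0.0, 318.49391709607437], [0.0, 374.5600822639418, 197.3002910804152], [0.0, 0.0, 1.0]] [0.03006837 0.         0.         0.         0.        ] [[0.826, -0.259, 0.501, -11.945], [-0.564, -0.384, 0.731, -724.833], [0.003, -0.886, -0.463, 478.755], [0.0, 0.0, 0.0, 1.0]]
top [[392.5372459807497, 0.0, 314.6832474271419], [0.0, 392.5372459807497, 200.89018071216609], [0.0, 0.0, 1.0]] [0.00466088 0.         0.         0.         0.        ] [[-0.089, -0.973, 0.211, 235.738], [-0.996, 0.086, -0.022, -6.814], [0.004, -0.212, -0.977, 1086.187], [0.0, 0.0, 0.0, 1.0]]
wrist [[323.0447615942327, 0.0, 313.0773494824565], [0.0, 323.0447615942327, 198.876019743153], [0.0, 0.0, 1.0]] [-0.01739073  0.          0.          0.          0.        ] [[-0.413, -0.871, -0.267, 324.637], [-0.911, 0.395, 0.119, 538.305], [0.002, 0.292, -0.956, 373.722], [0.0, 0.0, 0.0, 1.0]]
```

View pics/scene0.png

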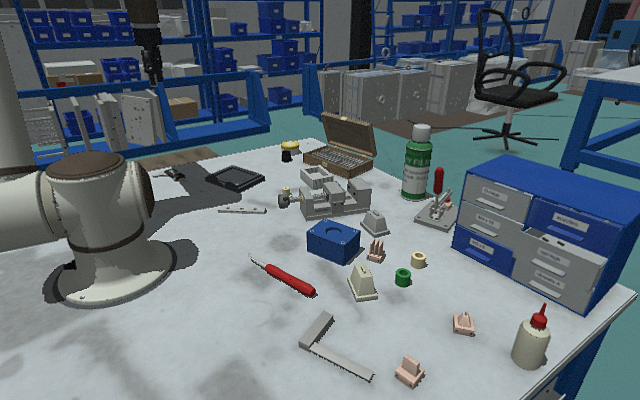

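View pics/top0.png

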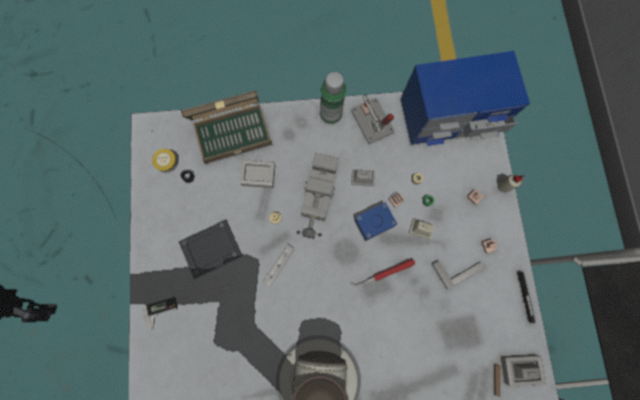

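View pics/wrist0.png

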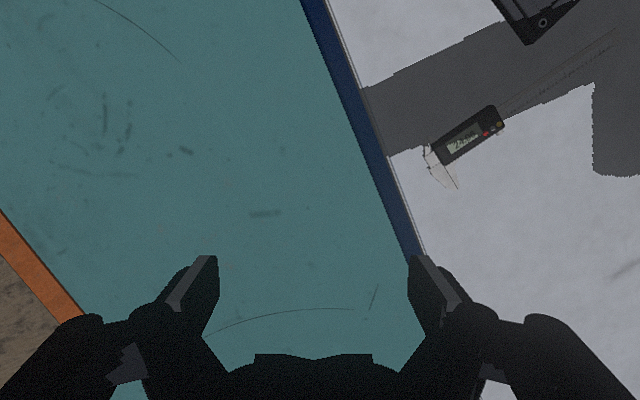

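The scene view shows the blue cap (333,240), cream core (362,280), plain bush (418,260), green look-alike (403,277) and steel core (375,222). The top view shows the bolster at (211,248), the likely cavity block at (258,173) and the flanged bush at (275,217).

```bash
cat > h.py <<'E'
from cell import r
import cv2, numpy as np
def rays(p):
    h,w=p["z_map"].shape
    u,v=np.meshgrid(np.arange(w,dtype=float),np.arange(h,dtype=float))
    q=cv2.undistortPoints(np.stack([u.ravel(),v.ravel()],1)[:,None],p["mtx"],p["D"])[:,0]
    return q.reshape(h,w,2)
def cloud(p):
    q=rays(p); z=p["z_map"].astype(float)
    c=np.dstack([q*z[...,None],z])
    E=p["extrinsics"]; return c@E[:3,:3].T+E[:3,3]
def pix_at_z(p,u,v,Z):
    q=cv2.undistortPoints(np.array([[[u,v]]],float),p["mtx"],p["D"])[0,0]
    E=p["extrinsics"]; d=E[:3,:3]@np.array([*q,1]); o=E[:3,3]
    return o+d*(Z-o[2])/d[2]
def save(p,name,box=None,scale=1):
    im=p["img"][:,:,::-1]
    if box: x,y,w,h=box; im=im[y:y+h,x:x+w]
    if scale!=1: im=cv2.resize(im,None,fx=scale,fy=scale,interpolation=cv2.INTER_CUBIC)
    cv2.imwrite(f"pics/{name}.png",im)
def rect(pts):
    (c,s,a)=cv2.minAreaRect(pts[:,:2].astype(np.float32)); return c,s,a
E
python3 - <<'E'
from h import *
t=r.camera("top"); s=r.camera("scene")
save(t,"top1",(130,60,400,260),2)
for p,n in((t,"top"),(s,"scene")):
    C=cloud(p)
    for name in "bolster cavity cream_core steel_core pressure_cap plain_bush flanged_bush".split():
        for o in r.outline_of(p,name)[:3]:
            m=o["pixels"]&(p["z_map"]>0)
            if o["p"]<0.2 or m.sum()<5: continue
            pts=C[m]; c,sz,a=rect(pts)
            print(n,name,round(o["p"],2),o["bbox"],"med",np.median(pts,0).round(0),"zp95",np.percentile(pts[:,2],[5,95]).round(0),"rect",np.round(c),np.round(sz),round(a))
E
```

```text
top bolster 0.8 [179.9, 222.4, 59.0, 56.0] med [361. 266.  16.] zp95 [11. 23.] rect [363. 269.] [118. 145.] 21
top bolster 0.34 [354.7, 203.4, 39.3, 35.8] med [ 392. -185.   51.] zp95 [ 4. 54.] rect [ 401. -193.] [ 79. 107.] 21
top cavity 0.9 [241.0, 160.9, 34.0, 25.2] med [560. 124.  19.] zp95 [ 5. 35.] rect [565. 126.] [104.  79.] 81
top cream_core 0.52 [409.8, 218.1, 22.3, 19.2] med [ 361. -311.   34.] zp95 [ 8. 49.] rect [ 367. -318.] [60. 45.] 67
top steel_core 0.66 [350.4, 167.1, 24.4, 18.9] med [ 518. -168.   24.] zp95 [ 0. 45.] rect [ 524. -173.] [69. 48.] 81
top pressure_cap 0.87 [355.7, 204.4, 37.8, 33.0] med [ 392. -186.   51.] zp95 [28. 54.] rect [ 396. -195.] [ 68. 107.] 21
top pressure_cap 0.22 [350.9, 169.8, 25.4, 17.3] med [ 519. -169.   27.] zp95 [ 6. 46.] rect [ 526. -174.] [65. 43.] 81
top plain_bush 0.44 [422.1, 194.4, 13.1, 10.1] med [ 442. -346.   22.] zp95 [-0. 27.] rect [ 441. -346.] [27. 27.] 85
top plain_bush 0.43 [412.0, 176.5, 12.0, 10.5] med [ 509. -325.   23.] zp95 [ 1. 27.] rect [ 509. -324.] [24. 29.] 39
top flanged_bush 0.66 [239.5, 159.4, 37.0, 25.7]
[... 549 characters left out ...]
.98 [359.8, 210.9, 29.2, 25.0] med [ 511. -191.   21.] zp95 [ 3. 43.] rect [ 521. -180.] [64. 42.] 82
scene pressure_cap 0.57 [304.5, 222.5, 56.4, 46.9] med [ 374. -210.   43.] zp95 [ 5. 52.] rect [ 416. -184.] [127.  93.] 21
scene pressure_cap 0.49 [301.0, 160.9, 33.7, 27.2] med [547. 115.  23.] zp95 [ 5. 32.] rect [545.  71.] [191.  71.] 77
scene plain_bush 0.72 [395.3, 272.7, 14.5, 13.6] med [ 432. -356.   19.] zp95 [ 5. 26.] rect [ 437. -353.] [26. 25.] 16
scene plain_bush 0.64 [412.0, 250.3, 13.5, 21.2] med [ 499. -333.   18.] zp95 [ 2. 26.] rect [ 518. -319.] [68. 29.] 39
scene flanged_bush 0.61 [285.7, 183.9, 3.6, 13.8] med [429.  73.  26.] zp95 [12. 31.] rect [431.  77.] [20. 21.] 59
```

View pics/top1.png

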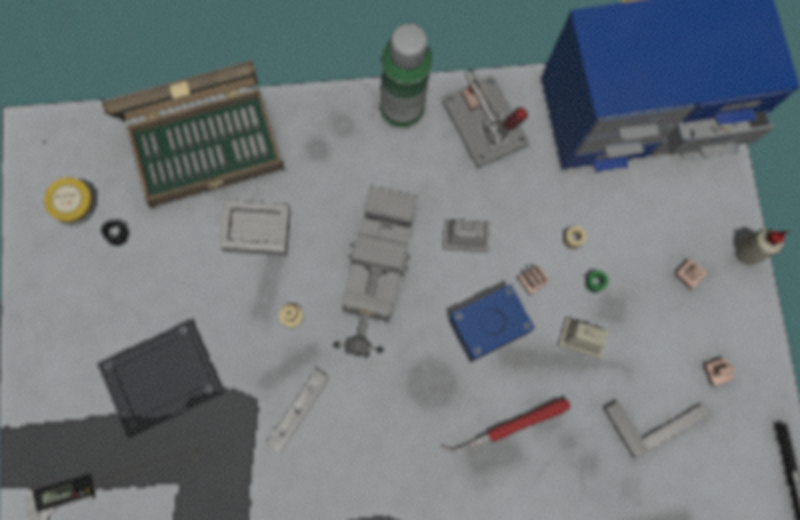

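```bash
cat >> h.py <<'E'
import time
def rot(a): a=np.radians(a); return np.array([[np.cos(a),-np.sin(a)],[np.sin(a),np.cos(a)]])
def down(yawdeg): return [np.pi,0,np.radians(yawdeg)]
def stat(tag=""):
    o=r.observe(); print(tag,"t%.1f"%o["time_s"],"tcp",o["eef_pos"].round(1),"rot",np.degrees(o["tool_rot"]).round(1),"w%.1f"%o["width"],"F",o["ft_force"].round(1)); return o
def topface(p,name,z,tol=5,near=None,mask=None,rad=90):
    C=cloud(p)
    if mask is None:
        mask=np.ones(C.shape[:2],bool)
        if name:
            os_=r.outline_of(p,name)
            print(name,[ (round(o["p"],2),[round(b) for b in o["bbox"]]) for o in os_[:3]])
            mask=os_[0]["pixels"]
            mask=cv2.dilate(mask.astype(np.uint8),np.ones((5,5)))>0
    m=mask&(p["z_map"]>0)&(abs(C[...,2]-z)<tol)
    if near is not None: m&=np.hypot(C[...,0]-near[0],C[...,1]-near[1])<rad
    n,l,st,_=cv2.connectedComponentsWithStats(m.astype(np.uint8))
    if n>1: m=l==1+np.argmax(st[1:,4])
    return m,C[m]
E
python3 - <<'E'
from h import *
for name,xy,a in (("cav",(563,125),-9),("bol",(362,267),21),("core",(363,-313),-23),("cap",(396,-193),21),("bush",(509,-325),0)):
    for y in (a,a+180 if a<0 else a-180):
        q=r.solve_ik([*xy,180],down(y)); print(name,y,None if q is None else np.round(q,2))
E
python3 - <<'E'
from h import *
r.goto([563,125,180],down(-9)); stat()
p=r.camera("wrist"); save(p,"w_cav")
m,P=topface(p,"cavity",32); print(len(P),P.mean(0),P[:,2].std(),rect(P))
# fingers
C=cloud(p); o=r.observe()
T=o["eef_pos"]; R=cv2.Rodrigues(np.zeros(3))[0]
E
```

```text
cav -9 [ 0.5   0.34 -0.19  0.   -1.04  2.49]
cav 171 [ 0.5   0.34 -0.19  0.   -1.04 -0.66]
bol 21 [ 1.    0.13 -0.48  0.   -0.96  2.51]
bol -159 [ 1.    0.13 -0.48  0.   -0.96 -0.63]
core -23 None
core 157 [-0.37  0.18 -0.42  0.   -0.97 -0.03]
cap 21 [-0.08  0.12 -0.5   0.   -0.95 -2.69]
cap -159 [-0.08  0.12 -0.5   0.   -0.95  0.45]
bush 0 [-0.3   0.39 -0.12  0.   -1.06 -2.84]
bush -180 [-0.3   0.39 -0.12  0.   -1.06  0.3 ]
 t3.3 tcp [563.  125.4 180.1] rot [-180.   -0.   -9.] w85.4 F [ 0.5 -0.7 -0.3]
cavity [(0.89, [272, 136, 75, 102])]
3425 [558.50106841 123.71521081  32.49476836] 1.0000841717913187 ((558.2117309570312, 121.3683853149414), (92.07373046875, 68.1441421508789), 81.00007629394531)
```

View pics/w_cav.png

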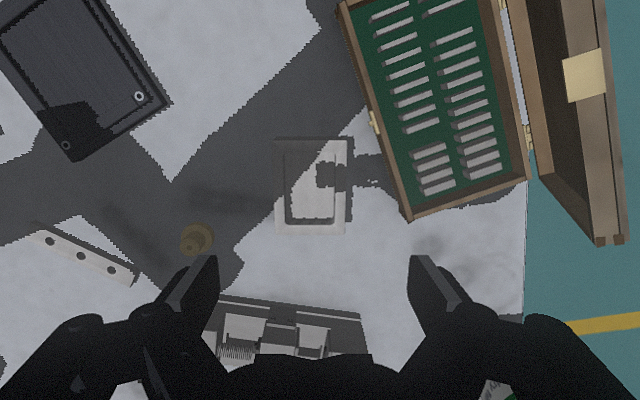

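The block's top face is at (272-347, 136-238) px and fits as 92.1×68.1 mm at z=32, centred at (558.2, 121.4). Next I check where the fingertips actually are while the gripper is open.

Run:
```python
from h import *
from scipy.spatial.transform import Rotation as Ro
p=r.camera("wrist"); C=cloud(p); o=r.observe()
R=Ro.from_euler('xyz',o["tool_rot"]).as_matrix()
L=(C-o["eef_pos"])@R
m=(p["z_map"]>0)&(p["z_map"]<260)&(L[...,2]>-60)&(L[...,2]<30)
for lo,hi in((-90,0),(0,90)):
    q=L[m&(L[...,0]>lo)&(L[...,0]<hi)]
    print(len(q),q.min(0).round(1),q.max(0).round(1))
    for zz in range(-50,10,5):
        k=q[(q[:,2]>zz)&(q[:,2]<=zz+5)]
        if len(k): print(zz,len(k),k.min(0).round(1),k.max(0).round(1))
# object height profile around block & what's near fingers
```

```text
3595 [-71.5 -13.8 -60. ] [-42.3  12.  -13.4]
-50 399 [-56.6 -11.9 -50. ] [-42.6   5.6 -45. ]
-45 494 [-57.5 -11.7 -45. ] [-42.7  11.3 -40. ]
-40 468 [-57.4 -11.5 -40. ] [-42.7  11.3 -35. ]
-35 417 [-56.9 -11.6 -35. ] [-42.8  11.5 -30. ]
-30 368 [-57.2 -11.6 -30. ] [-42.8  11.4 -25. ]
-25 307 [-56.9 -11.7 -25. ] [-42.8  12.  -20. ]
-20 194 [-55.1 -11.2 -20. ] [-42.8  11.4 -15.1]
-15 26 [-43.8  -7.8 -15. ] [-43.1   7.1 -13.4]
3631 [ 41.3 -14.  -60. ] [ 71.8  12.1 -13.3]
-50 380 [ 41.5 -11.7 -50. ] [ 55.4   5.6 -45. ]
-45 522 [ 41.5 -11.4 -45. ] [ 55.9  11.4 -40. ]
-40 453 [ 41.3 -11.5 -40. ] [ 55.8  11.6 -35. ]
-35 410 [ 41.4 -11.5 -35. ] [ 55.6  11.8 -30. ]
-30 376 [ 41.5 -11.4 -30. ] [ 55.9  12.1 -25. ]
-25 315 [ 41.4 -11.4 -25. ] [ 55.6  11.5 -20. ]
-20 202 [ 41.4 -11.2 -20. ] [ 48.6  11.6 -15. ]
-15 24 [ 41.8  -7.  -15. ] [ 42.3   7.  -13.3]
```

Run:
```python
from h import *
r.goto([362,267,190],down(21)); o=stat()
p=r.camera("wrist"); save(p,"w_bol")
m,P=topface(p,"bolster",20,tol=3.0); print(len(P),P.mean(0),rect(P))
m2,P2=topface(p,None,14,tol=2.5,near=(362,267),rad=75); print(len(P2),P2.mean(0),rect(P2))
```

```text
t4.4 tcp [362.6 267.2 190.2] rot [-180.   -0.   21.] w86.0 F [ 0.8 -0.9  0.6]
bolster [(0.87, [255, 108, 115, 137])]
4803 [357.74176479 268.80017807  20.47680229] ((359.6048889160156, 264.166748046875), (100.14698791503906, 124.0555419921875), 20.558435440063477)
7225 [359.15552727 265.5050007   14.60562629] ((359.9163818359375, 263.3907470703125), (76.37366485595703, 100.77117156982422), 20.559282302856445)
```

View pics/w_bol.png

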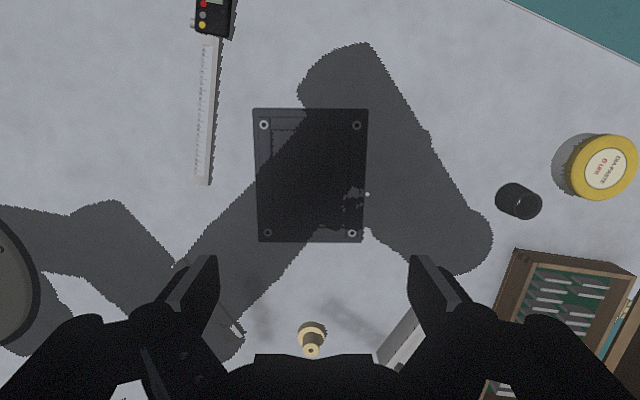

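Run:
```python
from h import *
c=(558.8,121.3)
r.goto([*c,120],down(-9)); r.move_l([*c,2],speed=100); stat("down")
r.gripper_to(60,60); stat("grip")
r.move_l([*c,30],speed=60); o=stat("lift30")
p=r.camera("wrist"); save(p,"w_g1")
r.move_l([*c,120],speed=120); stat("lift")
```

```text
down t6.8 tcp [559.3 121.6   2.7] rot [-1.8e+02 -1.0e-01 -9.0e+00] w85.5 F [0.6 0.6 0.4]
grip t7.2 tcp [559.  121.5   3. ] rot [-180.   -0.   -9.] w66.9 F [-2.4  0.9  5.8]
lift30 t7.8 tcp [558.5 121.2  30. ] rot [-180.    0.   -9.] w66.9 F [-0.1  0.2 -8. ]
lift t8.7 tcp [557.9 121.  119. ] rot [ 1.799e+02  1.000e-01 -9.000e+00] w66.6 F [-0.3 -0.  -7.2]
```

View pics/w_g1.png

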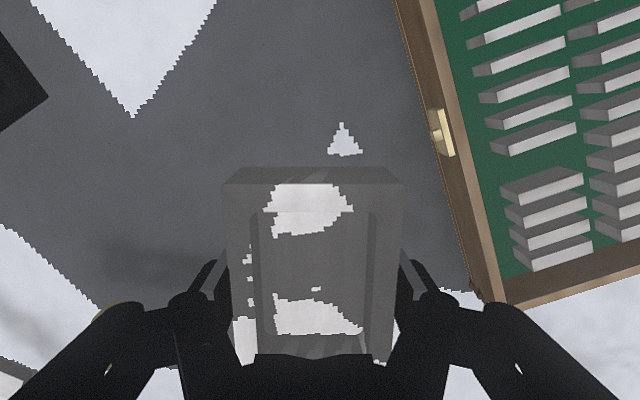

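Run:
```python
from h import *
from scipy.spatial.transform import Rotation as Ro
c=(360.5,263.6); A=20.6
r.goto([*c,80],down(A)); o=stat("over")
p=r.camera("wrist"); C=cloud(p)
R=Ro.from_euler('xyz',o["tool_rot"]).as_matrix()
L=(C-o["eef_pos"])@R
m=(p["z_map"]>0)&(abs(L[...,2]+29)<4)&(abs(L[...,0])<33)&(abs(L[...,1])<60)
q=L[m]; a=np.linalg.lstsq(np.c_[q[:,:2],np.ones(len(q))],q[:,2],rcond=None)[0]
print(len(q),"plane tilt deg",np.degrees(a[:2]),a[2],"y range",np.percentile(q[:,1],[0.2,99.8]),q[:,1].min())
r.move_l([*c,24],speed=80); stat("pre")
p=r.camera("wrist"); save(p,"w_p1")
```

```text
over t9.7 tcp [361.5 264.2  80.3] rot [-1.80e+02 -1.00e-01  2.06e+01] w67.0 F [ 0.7  0.  -6.1]
13141 plane tilt deg [0.00885521 0.05625306] -29.40842791791249 y range [-45.95982669  35.94368953] -46.20791719669003
pre t10.6 tcp [361.  264.   24.3] rot [-1.80e+02 -1.00e-01  2.06e+01] w67.2 F [ 0.1 -0.5 -6.6]
```

View pics/w_p1.png

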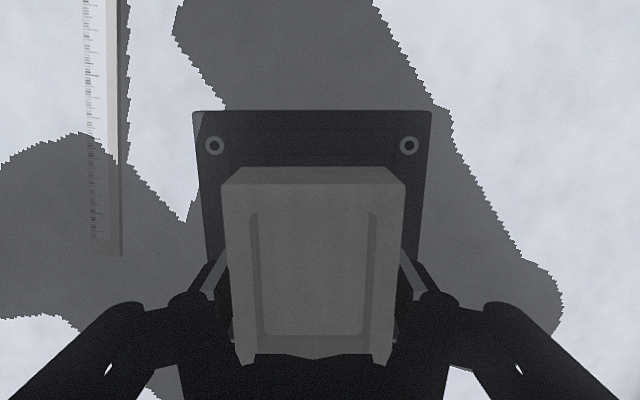

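Run:
```python
from h import *
c=(360.2,263.4)
for z in (20,18,17,16.5,16,15.5):
    r.move_l([*c,z],speed=40); o=stat(z)
    if o["ft_force"][2]>4: break
r.gripper_to(80); stat("rel")
r.move_l([*c,60],speed=100)
r.move_l([*c,190],speed=200); r.sleep(.2); o=stat()
p=r.camera("wrist"); save(p,"w_cav2")
m,P=topface(p,"cavity",46,tol=3); print(len(P),P.mean(0),P[:,2].std(),rect(P))
q=P; a=np.linalg.lstsq(np.c_[q[:,:2]-q[:,:2].mean(0),np.ones(len(q))],q[:,2],rcond=None)[0]; print(np.degrees(a[:2]),a[2])
m2,P2=topface(p,None,20,tol=2.5,near=c,rad=90); print(len(P2),rect(P2))
```

```text
20 t10.9 tcp [360.1 263.3  20. ] rot [180.    0.   20.6] w66.7 F [-0.2  0.2 -7.5]
18 t11.1 tcp [360.2 263.4  17.9] rot [180.    0.   20.6] w66.5 F [ 0.2 -0.7 -6.1]
17 t11.4 tcp [360.3 263.6  17.1] rot [-180.    -0.    20.6] w66.8 F [ 0.   0.4 -7.2]
16.5 t11.6 tcp [360.3 263.6  17. ] rot [-180.    -0.    20.6] w66.8 F [-1.5 -0.9  2. ]
16 t11.9 tcp [360.3 263.6  17. ] rot [-180.    -0.    20.6] w67.3 F [-3.9 -0.3  7.4]
rel t12.2 tcp [360.6 263.8  16.1] rot [-1.80e+02 -1.00e-01  2.06e+01] w79.9 F [ 0.7  0.  -0.8]
 t13.8 tcp [359.8 262.8 188.6] rot [179.9   0.2  20.6] w79.8 F [-0.1 -0.5  0.7]
cavity [(0.89, [274, 130, 80, 106])]
3506 [358.7981745  265.91421906  46.57296225] 0.763610040022862 ((359.7247619628906, 263.3305969238281), (68.12753295898438, 91.93936157226562), 20.743911743164062)
[-0.09898994  0.11209624] 46.5729622527449
4281 ((359.7071838378906, 263.97955322265625), (100.14954376220703, 124.01005554199219), 20.610946655273438)
```

View pics/w_cav2.png

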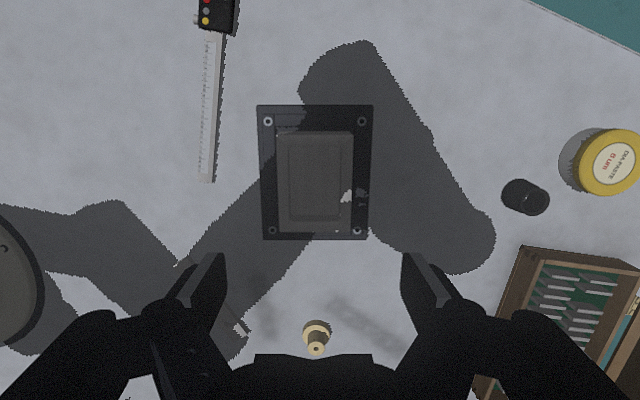

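Run:
```python
from h import *
r.goto([386,-258,180],down(157)); r.sleep(.2); o=stat()
p=r.camera("wrist"); save(p,"w_core")
for z,t in((10,2.5),(46,2.5),(51,2)):
    m,P=topface(p,"cream_core",z,tol=t,near=(363,-313),rad=60); 
    if len(P)>10: print(z,len(P),P.mean(0),rect(P))
C=cloud(p)
m=r.outline_of(p,"cream_core")[0]["pixels"]; m=cv2.dilate(m.astype(np.uint8),np.ones((5,5)))>0
P=C[m&(C[...,2]>6)]; P=P[np.hypot(P[:,0]-363,P[:,1]+313)<60]; print("all",rect(P), len(P))
```

```text
t16.4 tcp [ 386.2 -257.7  180. ] rot [-180.     0.   157.1] w80.1 F [0.4 0.6 0.7]
cream_core [(0.87, [290, 76, 44, 66]), (0.51, [277, 184, 117, 123])]
10 853 [ 361.41035108 -322.08335361   10.76908388] ((361.7054748535156, -321.41632080078125), (59.69606399536133, 41.1299934387207), 66.98898315429688)
cream_core [(0.87, [290, 76, 44, 66]), (0.51, [277, 184, 117, 123])]
46 1154 [ 361.41399206 -322.29479257   46.57054658] ((361.6211242675781, -321.7337646484375), (38.55390930175781, 22.507339477539062), 67.08143615722656)
cream_core [(0.87, [290, 76, 44, 66]), (0.51, [277, 184, 117, 123])]
51 129 [ 361.67077591 -321.47366892   51.53919831] ((361.7509765625, -321.3409423828125), (17.35689926147461, 4.100200653076172), 66.94908905029297)
all ((361.7054748535156, -321.41632080078125), (59.69606399536133, 41.1299934387207), 66.98898315429688) 2943
```

View pics/w_core.png

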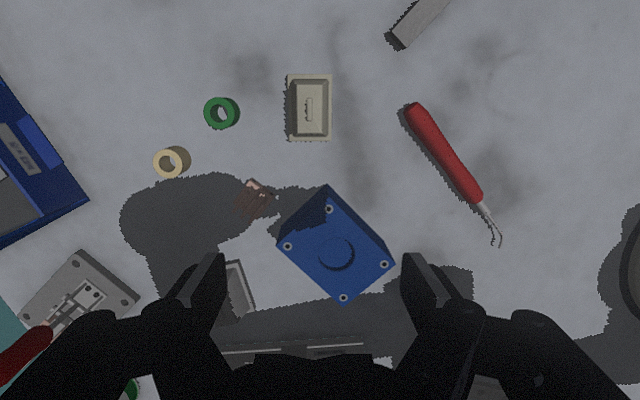

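Run:
```python
from h import *
p=r.camera("wrist")
m,P=topface(p,"pressure_cap",51,tol=2,near=(396,-193)); print(len(P),P.mean(0),rect(P))
c=(361.1,-321.2)
r.goto([*c,110],down(157)); r.gripper_to(56,35); r.move_l([*c,22],speed=100); r.sleep(.2); stat("down")
p=r.camera("wrist"); save(p,"w_g2a")
r.gripper_to(10,35); r.sleep(.2); stat("grip")
r.move_l([*c,45],speed=50); r.sleep(.2);o=stat("lift")
p=r.camera("wrist"); save(p,"w_g2")
```

```text
pressure_cap [(0.96, [275, 183, 119, 121])]
5602 [ 390.03907206 -194.5061944    51.63015486] ((390.1704406738281, -192.0579071044922), (68.70289611816406, 92.53343963623047), 21.28213119506836)
down t18.8 tcp [ 361.5 -321.4   22.6] rot [-1.80e+02  1.00e-01  1.57e+02] w55.6 F [-0.8 -0.9 -0.4]
grip t19.4 tcp [ 361.6 -321.5   22.6] rot [-1.80e+02  1.00e-01  1.57e+02] w27.5 F [-1.2  0.7  5.5]
lift t20.2 tcp [ 360.9 -321.1   44.7] rot [180.  -0. 157.] w27.3 F [ 0.8  0.2 -1.3]
```

View pics/w_g2.png

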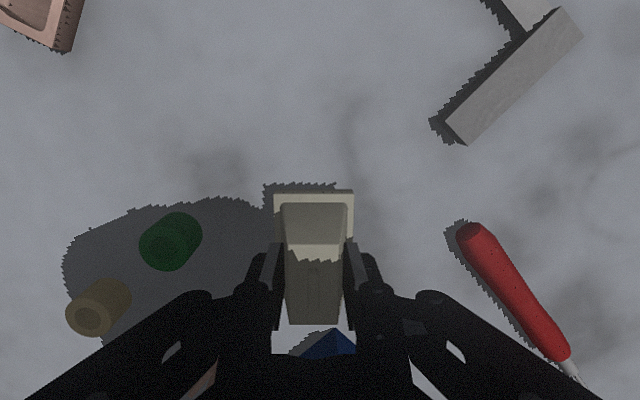

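```bash
cat >> h.py <<'E'
from scipy.spatial.transform import Rotation as Ro
def toolcloud(p,o):
    R=Ro.from_euler('xyz',o["tool_rot"]).as_matrix()
    return (cloud(p)-o["eef_pos"])@R
E
python3 - <<'E'
from h import *
c=(361.1,-321.2)
r.move_l([*c,120],speed=150)
r.goto([360.3,263.6,130],down(-159.35)); r.sleep(.3); o=stat("over")
p=r.camera("wrist"); save(p,"w_p2")
L=toolcloud(p,o); ok=(p["z_map"]>0)&(abs(L[...,0])<35)&(abs(L[...,1])<45)
q=L[ok&(L[...,2]>9)&(L[...,2]<24)]
print("flange",len(q),q.min(0),q.max(0),rect(q))
q=L[ok&(abs(L[...,2]-12.6)<2)]
a=np.linalg.lstsq(np.c_[q[:,:2],np.ones(len(q))],q[:,2],rcond=None)[0]; print(len(q),np.degrees(a[:2]),a[2])
E
```

```text
over t23.3 tcp [360.5 263.3 130. ] rot [ 180.     0.  -159.4] w27.2 F [-0.5  0.4 -0.7]
flange 1740 [-19.5303687  -30.64810117   9.00291891] [21.66342342 30.16867149 21.41708134] ((1.1459846496582031, -0.24723052978515625), (60.689144134521484, 41.221012115478516), 89.7555160522461)
1371 [-0.34470523 -0.68041926] 11.71617535194791
```

View pics/w_p2.png

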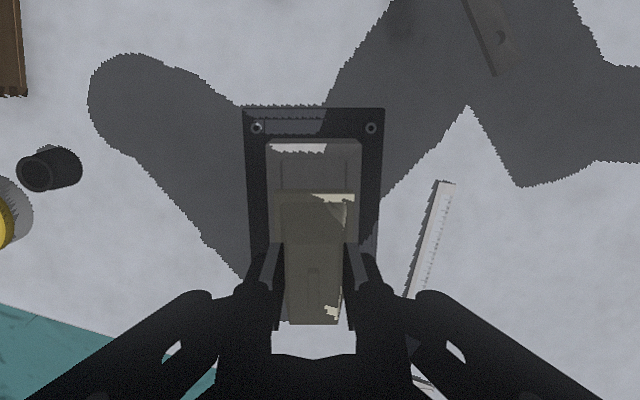

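Run:
```python
from h import *
ux=np.array([np.cos(np.radians(-159.35)),np.sin(np.radians(-159.35))])
c=np.array([360.3,263.6])-1.4*ux
r.move_l([*c,72],speed=120); r.sleep(.3); o=stat("pre")
p=r.camera("wrist"); save(p,"w_p2b",(180,80,280,260),2)
L=toolcloud(p,o); ok=(p["z_map"]>0)&(abs(L[...,0])<60)&(L[...,1]>-70)&(L[...,1]<50)
q=L[ok&(L[...,2]>9)&(L[...,2]<24)&(abs(L[...,0])<24)&(abs(L[...,1])<34)]; print("flange",len(q),q.min(0),q.max(0))
q=L[ok&(abs(L[...,2]-26)<2)]; print("blocktop",len(q),q.min(0),q.max(0))
```

```text
pre t24.3 tcp [361.8 264.4  72.6] rot [ 1.800e+02  1.000e-01 -1.593e+02] w27.2 F [-0.8  0.5  0.6]
flange 1734 [-21.76538007 -32.15733795   9.00829811] [21.60797516 30.93075918 23.97809592]
blocktop 5432 [-31.4462433  -47.07458939  24.00918482] [36.95551952 44.29093689 27.94162205]
```

View pics/w_p2b.png

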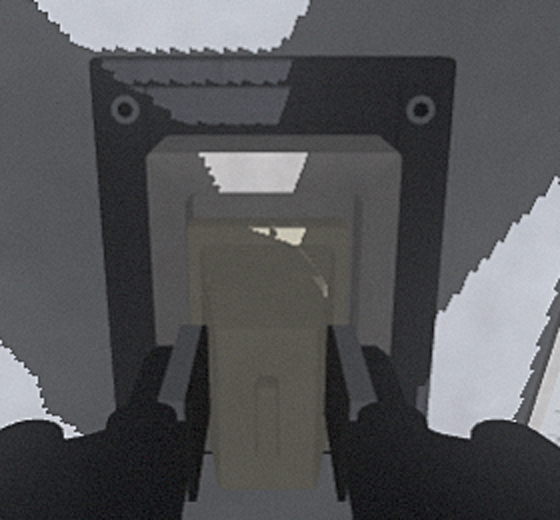

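Run:
```python
from h import *
c=np.array([360.3,263.6])
r.move_l([*c,66],speed=60); r.sleep(.3); o=stat("pre")
p=r.camera("wrist"); L=toolcloud(p,o); ok=(p["z_map"]>0)&(abs(L[...,0])<60)&(L[...,1]>-70)&(L[...,1]<50)
q=L[ok&(L[...,2]>9)&(L[...,2]<15)&(abs(L[...,0])<26)&(abs(L[...,1])<34)]; print("flange",len(q),q.min(0),q.max(0))
q=L[ok&(abs(L[...,2]-20)<2)&(L[...,1]<-34)]; print("blocktop",len(q),q.min(0),q.max(0))
for z in (60,55,52,51,50,49.5,49,48.5,48):
    r.move_l([*c,z],speed=50); o=stat(z)
    if o["ft_force"][2]>2.5 or abs(o["ft_force"][:2]).max()>4: break
p=r.camera("wrist"); save(p,"w_p2c",(180,80,280,260),2)
```

```text
pre t24.9 tcp [360.4 263.7  66.1] rot [ 180.     0.  -159.3] w27.8 F [ 0.8 -0.2 -0.5]
flange 1527 [-19.5040371  -30.53289637   9.00415494] [21.69538871 30.10859582 14.95025189]
blocktop 2969 [-32.89835705 -46.84510674  18.00227174] [ 35.18688149 -34.01791018  21.95626186]
60 t25.2 tcp [360.1 263.3  59.5] rot [-1.800e+02 -1.000e-01 -1.594e+02] w27.2 F [ 0.1  0.5 -1.4]
55 t25.4 tcp [360.1 263.4  54.6] rot [-180.    -0.  -159.4] w27.6 F [-0.9  0.4 -1.4]
52 t25.7 tcp [360.2 263.5  51.8] rot [-180.    -0.  -159.3] w27.4 F [-0.2 -0.3 -0.3]
51 t25.9 tcp [360.3 263.6  51. ] rot [-180.    -0.  -159.4] w27.3 F [ 0.  -0.2 -1.3]
50 t26.2 tcp [360.4 263.7  50.6] rot [ 180.     0.  -159.3] w27.3 F [-2.3 -1.   4.6]
```

View pics/w_p2c.png

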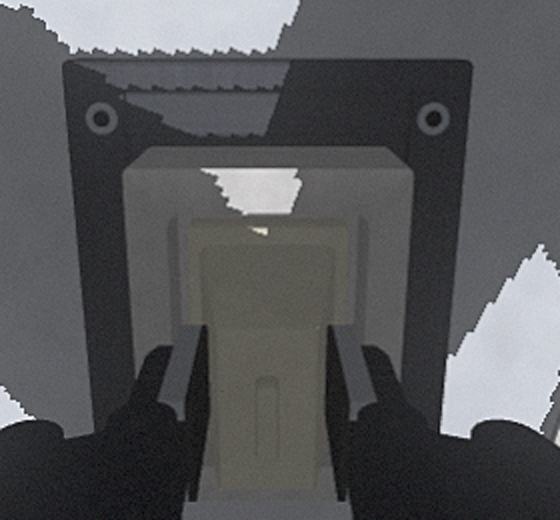

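Run:
```python
from h import *
c=np.array([360.3,263.6])
r.gripper_to(50); r.sleep(.2); stat("rel")
yt=np.array([np.sin(np.radians(-159.35)),-np.cos(np.radians(-159.35))])
r.move_l([*c,110],speed=120)
r.move_l([*(c+60*yt),190],speed=250); r.sleep(.2); o=stat()
p=r.camera("wrist"); save(p,"w_c3",(180,20,280,200),2)
for z,t in((46,1.5),(74,2),(38,2)):
    m,P=topface(p,None,z,tol=t,near=c,rad=70)
    P0=P-P.mean(0); a=np.linalg.lstsq(np.c_[P0[:,:2],np.ones(len(P))],P[:,2],rcond=None)[0]
    print(z,len(P),P.mean(0),rect(P),"tilt",np.degrees(a[:2]))
```

```text
rel t26.8 tcp [360.3 263.6  49.9] rot [-180.    -0.  -159.4] w50.3 F [-0.3  0.1  0.2]
 t28.2 tcp [338.8 318.4 188.5] rot [-179.9   -0.2 -159.4] w50.0 F [-0.1 -0.4  0.2]
46 3447 [360.27433274 261.3265921   46.54474065] ((359.31036376953125, 262.7751770019531), (68.20744323730469, 91.69664764404297), 20.671171188354492) tilt [-0.02884601 -0.04977318]
74 1237 [359.14488065 263.31476077  74.56947951] ((359.12457275390625, 263.6543884277344), (22.02099609375, 39.12633514404297), 21.191051483154297) tilt [-0.143547  -0.0527499]
38 893 [359.92426451 261.35418072  38.66340482] ((359.00799560546875, 263.5971984863281), (41.13504409790039, 59.7469596862793), 20.63432502746582) tilt [ 0.00258378 -0.05313101]
```

View pics/w_c3.png

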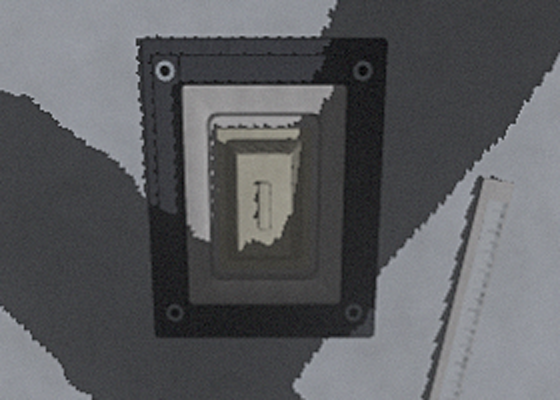

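Run:
```python
from h import *
yaw=-158.7
yt=np.array([np.sin(np.radians(yaw)),-np.cos(np.radians(yaw))])
a0=np.array([390.5,-192])
h=a0+45*yt
r.goto([*h,200],down(yaw)); r.gripper_to(85); r.sleep(.2); o=stat()
p=r.camera("wrist"); save(p,"w_cap")
m,P=topface(p,"pressure_cap",51,tol=1.8,near=a0); print(len(P),P.mean(0),rect(P))
m,P=topface(p,None,43,tol=1.5,near=a0,rad=30); print("pocket",len(P),P.mean(0),rect(P))
b=np.array([509,-325]); m,P=topface(p,None,24,tol=2,near=b,rad=30); print("bush",len(P),len(P) and (P.mean(0),rect(P)))
```

```text
t30.6 tcp [ 374.2 -150.1  200. ] rot [-180.     0.  -158.7] w84.9 F [ 0.7 -0.4 -0.5]
pressure_cap [(0.95, [274, 82, 79, 103])]
6225 [ 390.87137055 -193.62854909   51.65784499] ((390.0636901855469, -191.99375915527344), (68.16070556640625, 90.89997863769531), 21.211774826049805)
pocket 954 [ 390.10720217 -192.23789248   43.53997417] ((389.7881164550781, -192.25921630859375), (33.01301956176758, 33.495330810546875), 19.807594299316406)
bush 0 0
```

View pics/w_cap.png

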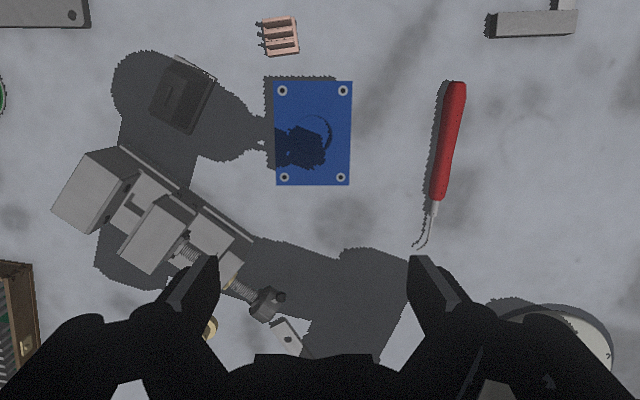

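Run:
```python
from h import *
c=(390.8,-191.5); yaw=-158.8
r.goto([*c,140],down(yaw)); r.move_l([*c,11],speed=110); r.sleep(.2); stat("down")
r.gripper_to(60,45); r.sleep(.2); stat("grip")
r.move_l([*c,40],speed=60); r.sleep(.2);o=stat("lift")
r.move_l([*c,150],speed=200)
r.goto([360.3,263.6,160],down(-159.35)); r.sleep(.3); o=stat("over")
p=r.camera("wrist"); save(p,"w_p3")
L=toolcloud(p,o); ok=(p["z_map"]>0)&(abs(L[...,0])<60)&(abs(L[...,1])<60)
q=L[ok&(abs(L[...,2]+40)<3)&(abs(L[...,0])<36)]
a=np.linalg.lstsq(np.c_[q[:,:2],np.ones(len(q))],q[:,2],rcond=None)[0]; print(len(q),q.min(0),q.max(0),np.degrees(a[:2]),a[2])
print(rect(q[:,:2]))
```

```text
down t32.6 tcp [ 391.1 -191.5   11.5] rot [-1.800e+02  1.000e-01 -1.588e+02] w85.2 F [ 0.9 -0.1 -0.2]
grip t33.1 tcp [ 391.1 -191.5   11.4] rot [-180.     0.  -158.8] w67.7 F [-0.7  0.5  5.8]
lift t34.0 tcp [ 390.5 -191.4   39.6] rot [ 1.800e+02 -1.000e-01 -1.588e+02] w67.4 F [-0.  -0.2 -2.1]
over t36.6 tcp [360.6 263.1 160. ] rot [ 180.     0.  -159.4] w67.5 F [ 0.4  0.1 -2.3]
26972 [-35.95437983 -46.8297738  -42.99481291] [ 35.94662778  26.43530161 -37.00248348] [-0.10100346 -0.02964499] -40.241654524745215
((-0.005157470703125, -10.226310729980469), (71.90172576904297, 73.22693634033203), 0.09759290516376495)
```

View pics/w_p3.png

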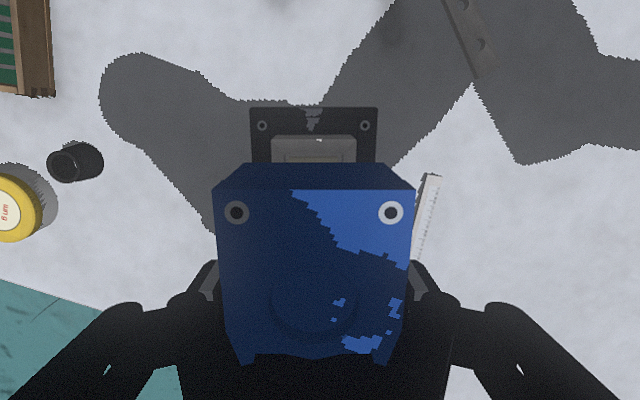

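Run:
```python
from h import *
c=np.array([360.3,263.6])
for z,s in ((95,120),(75,70),(64,50),(61,40)):
    r.move_l([*c,z],speed=s); r.sleep(.15); o=stat(z)
    if o["ft_force"][2]>3: break
p=r.camera("wrist"); save(p,"w_p3b",(180,80,280,260),2)
L=toolcloud(p,o); ok=(p["z_map"]>0)&(abs(L[...,0])<60)&(L[...,1]>-70)&(L[...,1]<0)
q=L[ok&(abs(L[...,2]+40)<2)&(L[...,1]<-15)]; k=q[q[:,1]<-15]; print("cap",q[:,1].min(),np.percentile(q[(q[:,1]>-42)&(q[:,1]<-25)][:,0],[.3,99.7]))
q=L[ok&(abs(L[...,2]-(60.5-46))<3)]; print("blk",len(q),len(q) and (q.min(0),q.max(0)))
```

```text
95 t37.5 tcp [360.7 264.2  95.9] rot [ 1.799e+02  1.000e-01 -1.593e+02] w67.2 F [ 0.4  0.8 -2.4]
75 t38.1 tcp [360.6 263.9  75.4] rot [ 1.800e+02  1.000e-01 -1.593e+02] w67.2 F [ 0.  -0.  -2.1]
64 t38.6 tcp [360.4 263.7  64. ] rot [ 180.     0.  -159.3] w67.6 F [ 0.2 -0.  -2.2]
61 t39.0 tcp [360.3 263.6  61. ] rot [ 180.     0.  -159.3] w67.4 F [ 0.7  0.3 -2.2]
cap -46.79820222482678 [-33.03386704  34.40744806]
blk 417 (array([-32.5187298 , -46.86335315,  12.32299749]), array([ 34.22292833, -45.55334294,  17.49215115]))
```

View pics/w_p3b.png

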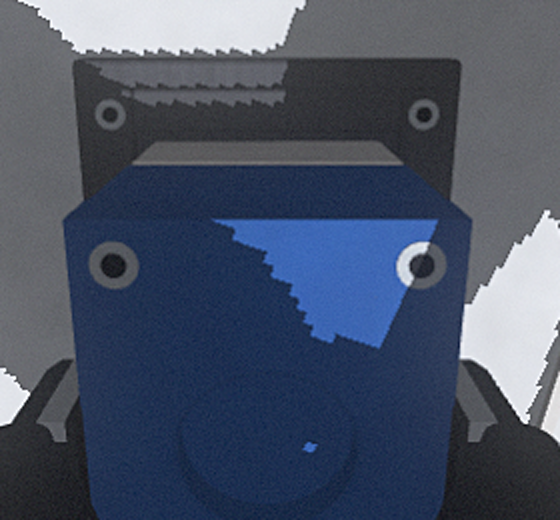

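Cap and block edges agree to within about 0.3 mm. I lower it the rest of the way and release.

Run:
```python
from h import *
c=np.array([360.3,263.6])
for z in (58.5,57.5,57,56.5,56):
    r.move_l([*c,z],speed=30); r.sleep(.1); o=stat(z)
    if o["ft_force"][2]>2.5: break
r.gripper_to(84); r.sleep(.2); stat("rel")
yt=np.array([np.sin(np.radians(-159.35)),-np.cos(np.radians(-159.35))])
r.move_l([*c,120],speed=120)
r.move_l([*(c+50*yt),250],speed=250); r.sleep(.2); o=stat()
p=r.camera("wrist"); save(p,"w_c4",(180,20,280,200),2)
for z,t,rad in((97,1.5,70),(89,1.5,25)):
    m,P=topface(p,None,z,tol=t,near=c,rad=rad)
    P0=P-P.mean(0); a=np.linalg.lstsq(np.c_[P0[:,:2],np.ones(len(P))],P[:,2],rcond=None)[0]
    print(z,len(P),P.mean(0),rect(P),cv2.minEnclosingCircle(P[:,:2].astype(np.float32)),"tilt",np.degrees(a[:2]))
m,P=topface(p,None,20,tol=2,near=c,rad=90);print("rim",len(P),rect(P))
```

```text
58.5 t39.4 tcp [360.3 263.6  58.5] rot [-180.    -0.  -159.3] w67.7 F [-0.5  0.5 -2.1]
57.5 t39.8 tcp [360.3 263.7  57.5] rot [ 180.     0.  -159.3] w67.4 F [-0.7 -1.3 -1.8]
57 t40.1 tcp [360.3 263.6  57.4] rot [ 180.     0.  -159.3] w67.2 F [-3.  -0.4  5.3]
rel t40.6 tcp [360.3 263.6  56.9] rot [-180.    -0.  -159.4] w84.1 F [-0.   0.3  0.8]
 t42.2 tcp [342.3 309.3 248.3] rot [-179.9   -0.2 -159.4] w84.3 F [-0.9  0.2  0.3]
97 5627 [359.76350014 261.82573602  97.55724652] ((359.07379150390625, 263.205078125), (68.23857879638672, 91.68995666503906), 20.597929000854492) ((359.43963623046875, 263.3380126953125), 56.80633544921875) tilt [ 0.01534759 -0.04275742]
89 946 [359.52629416 262.77201361  89.50237975] ((359.32763671875, 263.0972900390625), (33.16799545288086, 32.66445541381836), 20.687091827392578) ((359.19464111328125, 262.90704345703125), 16.949359893798828) tilt [-0.05912294 -0.07523054]
rim 2003 ((359.27435302734375, 262.9150390625), (100.19049072265625, 122.24195098876953), 20.64540672302246)
```

View pics/w_c4.png

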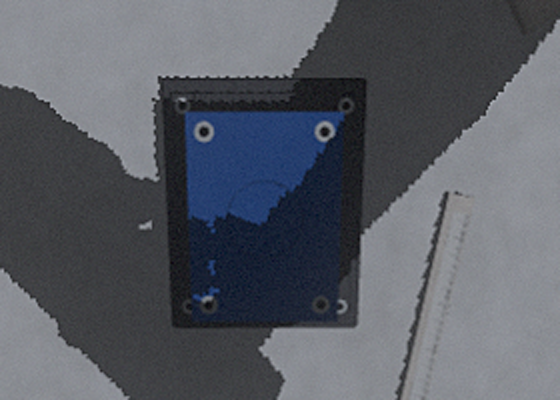

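Run:
```python
from h import *
b=np.array([509.5,-325]); yaw=-170
yt=np.array([np.sin(np.radians(yaw)),-np.cos(np.radians(yaw))])
r.goto([*(b+50*yt),170],down(yaw)); r.gripper_to(46,30); r.sleep(.2); o=stat()
p=r.camera("wrist"); save(p,"w_bush")
m,P=topface(p,None,24,tol=2,near=b,rad=30); print("bush",len(P),P.mean(0),cv2.minEnclosingCircle(P[:,:2].astype(np.float32)),rect(P))
print([(round(x["p"],2),np.round(x["bbox"])) for x in r.boxes_of(p,"plain_bush")])
```

```text
t45.1 tcp [ 500.8 -275.8  170. ] rot [ 180.   -0. -170.] w46.2 F [-0.5 -0.  -0.6]
bush 498 [ 504.39255332 -328.8018827    24.99912299] ((504.3189697265625, -328.4786071777344), 14.009894371032715) ((504.4616394042969, -328.7506103515625), (27.23124122619629, 27.412124633789062), 10.000174522399902)
[(0.93, array([303., 115.,  30.,  26.])), (0.73, array([377., 101.,  36.,  34.]))]
```

View pics/w_bush.png

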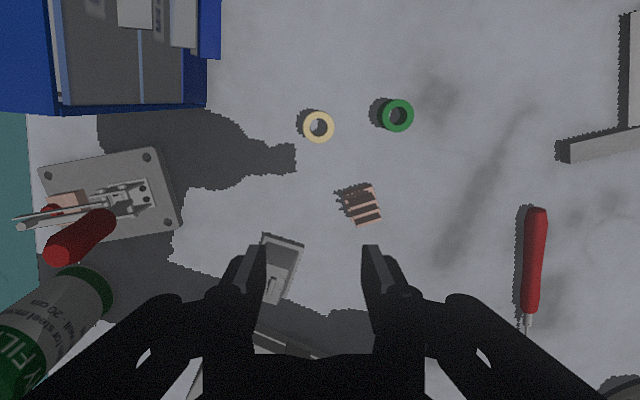

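Run:
```python
from h import *
c=(505.2,-328.2); yaw=-170
r.goto([*c,110],down(yaw)); r.move_l([*c,10],speed=90); r.sleep(.2); stat("down")
r.gripper_to(15,30); r.sleep(.2); g=stat("grip")
r.move_l([*c,40],speed=60); r.sleep(.2);o=stat("lift")
p=r.camera("wrist"); save(p,"w_g4")
r.move_l([*c,170],speed=200)
r.goto([360.3,263.6,190],down(-159.35)); r.sleep(.3); o=stat("over")
p=r.camera("wrist"); save(p,"w_p4",(180,80,280,260),2)
L=toolcloud(p,o); ok=(p["z_map"]>0)&(abs(L[...,0])<20)&(abs(L[...,1])<20)
q=L[ok&(abs(L[...,2]+13.8)<3)]
a=np.linalg.lstsq(np.c_[q[:,:2],np.ones(len(q))],q[:,2],rcond=None)[0]; print(len(q),q.min(0),q.max(0),np.degrees(a[:2]),a[2],cv2.minEnclosingCircle(q[:,:2].astype(np.float32)))
```

```text
down t47.1 tcp [ 505.5 -328.3   10.5] rot [-1.8e+02  1.0e-01 -1.7e+02] w45.9 F [0.1 0.3 0.4]
grip t47.6 tcp [ 505.5 -328.3   10.4] rot [-180.    0. -170.] w26.3 F [-0.3  0.3  4.5]
lift t48.5 tcp [ 504.9 -328.1   39.5] rot [ 180.   -0. -170.] w26.3 F [-0.2 -0.3 -1.4]
over t51.8 tcp [360.5 263.4 190. ] rot [-180.    -0.  -159.4] w26.5 F [-0.1 -0.4 -0.1]
2389 [-18.93132598 -14.33501089 -16.79388998] [ 19.96809087  14.40165296 -10.81884658] [-0.17143073 -0.96316075] -14.427758730965367 ((0.555092453956604, -4.159623146057129), 20.620281219482422)
```

View pics/w_p4.png

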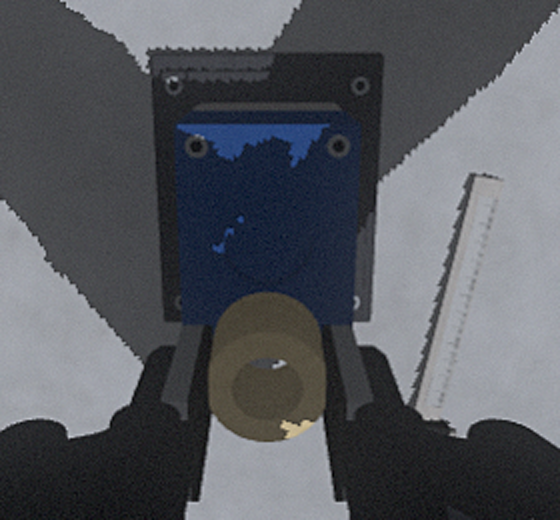

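Run:
```python
from h import *
c=np.array([360.3,263.6])
for z,s in ((125,120),(112,60),(105,40),(101,30),(100,30),(99.5,30),(99,30),(98.5,30),(98,30)):
    r.move_l([*c,z],speed=s); r.sleep(.1); o=stat(z)
    if o["ft_force"][2]>2.5: break
p=r.camera("wrist"); save(p,"w_p4b",(180,80,280,260),2)
```

```text
125 t52.6 tcp [360.8 264.2 125.9] rot [ 1.799e+02  1.000e-01 -1.593e+02] w26.4 F [-0.3 -0.1  0.2]
112 t53.1 tcp [360.4 263.8 112.2] rot [ 180.     0.  -159.3] w26.3 F [-0.1 -0.1 -1. ]
105 t53.5 tcp [360.3 263.6 105. ] rot [-180.    -0.  -159.3] w26.5 F [-0.3 -0.3  0.1]
101 t53.9 tcp [360.3 263.6 101. ] rot [-180.    -0.  -159.3] w26.3 F [-0.  -0.5 -0.7]
100 t54.3 tcp [360.3 263.6 100. ] rot [ 180.     0.  -159.3] w26.3 F [ 1.1  0.3 -0.6]
99.5 t54.6 tcp [360.3 263.6  99.5] rot [-180.     0.  -159.3] w26.2 F [-0.5 -0.3 -0.9]
99 t55.0 tcp [360.3 263.6  99.4] rot [-180.     0.  -159.3] w26.4 F [-2.  -0.6  5.6]
```

View pics/w_p4b.png

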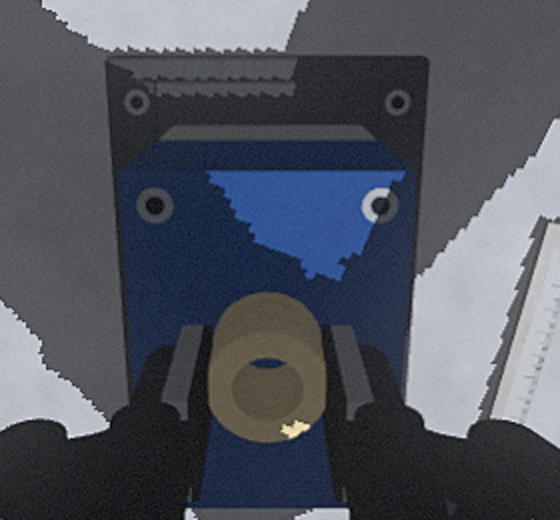

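Contact came at TCP z = 99.4, as expected for the pocket floor. Release, retreat and check.

Run:
```python
from h import *
c=np.array([360.3,263.6])
r.gripper_to(45); r.sleep(.2); stat("rel")
yt=np.array([np.sin(np.radians(-159.35)),-np.cos(np.radians(-159.35))])
r.move_l([*c,150],speed=100)
r.move_l([*(c+55*yt),260],speed=250); r.sleep(.3); o=stat()
p=r.camera("wrist"); save(p,"w_c5",(180,20,280,200),2)
for z,t,rad in((113,2,30),(97,1.5,70),(46,2,80),(20,2,90)):
    m,P=topface(p,None,z,tol=t,near=c,rad=rad)
    if len(P)<10: print(z,len(P)); continue
    P0=P-P.mean(0); a=np.linalg.lstsq(np.c_[P0[:,:2],np.ones(len(P))],P[:,2],rcond=None)[0]
    print(z,len(P),P.mean(0),rect(P),cv2.minEnclosingCircle(P[:,:2].astype(np.float32)),"tilt",np.degrees(a[:2]))
t=r.camera("top"); save(t,"top2",(130,60,400,260),2)
s=r.camera("scene"); save(s,"scene2",(160,110,240,180),3)
```

```text
rel t55.5 tcp [360.3 263.6  98.9] rot [-180.    -0.  -159.4] w45.0 F [ 0.  -0.2 -0.2]
 t57.1 tcp [340.8 314.4 259. ] rot [-1.799e+02 -1.000e-01 -1.594e+02] w45.1 F [ 0.7 -0.8  0.5]
113 482 [359.41887849 262.92309835 114.00316585] ((359.3659973144531, 263.4321594238281), (27.215627670288086, 26.522789001464844), 20.690492630004883) ((359.1519470214844, 263.2890930175781), 13.988059997558594) tilt [-0.06794131 -0.11113397]
97 5349 [359.98504039 261.92252841  97.57384715] ((359.0759582519531, 263.10205078125), (68.28457641601562, 90.3849868774414), 20.64283561706543) ((359.01971435546875, 262.9091796875), 56.05372619628906) tilt [-0.03308639 -0.07197192]
46 0
20 1893 [367.94744472 244.7435649   20.62726515] ((359.0663146972656, 263.3701477050781), (100.27450561523438, 122.48989868164062), 20.66183853149414) ((359.3462219238281, 263.58056640625), 78.29791259765625) tilt [-0.08712915 -0.05204635]
```

View pics/w_c5.png

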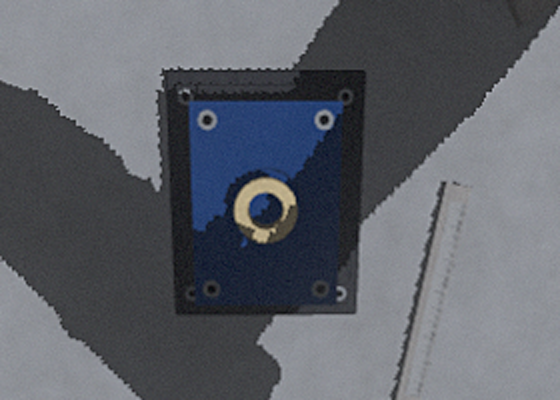

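View pics/scene2.png

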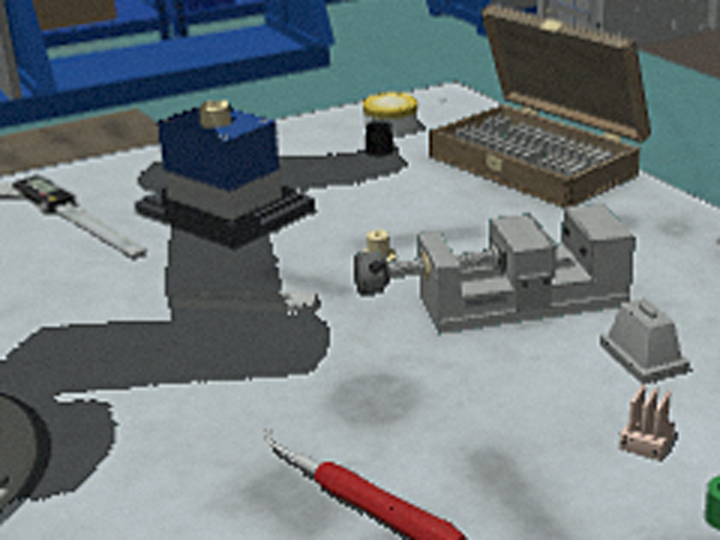

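View pics/top2.png

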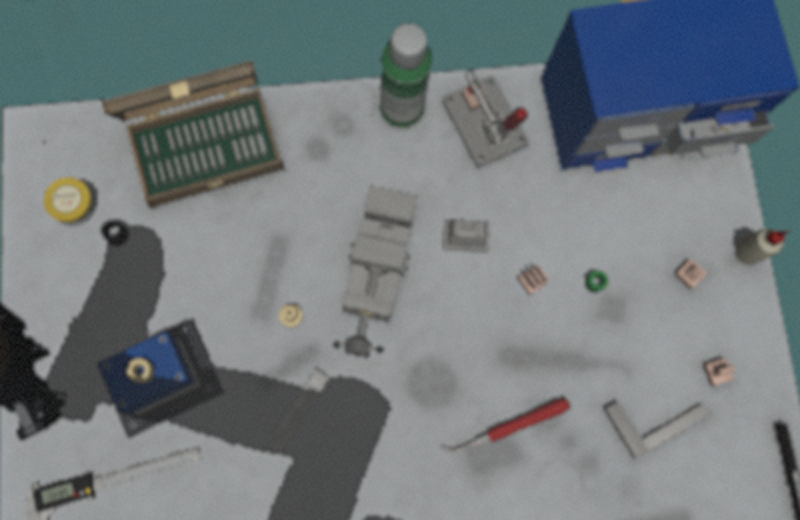

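The wrist view shows the brass bush centred on the blue cap (265,210). In the scene view the stack is level at (220,170), and in the top view the steel core (465,235), flanged bush (290,315) and green ring (596,280) have not moved. The measurements agree, so I hand in.

Run:
```python
from h import *
stat(); print(r.close_job())
```

```text
t57.3 tcp [340.9 314.8 259.7] rot [-180.    -0.  -159.4] w45.0 F [ 0.5 -0.5 -0.3]
the job is handed in; nothing more can be done
None
```

I built the stack in the order asked, letting go of each part before fetching the next, and handed the job in at about 57 s of the 112 s allowed. No verdict was reported.

**Final checks, gripper clear of the stack:**

| Part | Height, mm | Tilt | Position |
|---|---|---|---|
| Cap top | 97.6 (97 expected) | under 0.1° | same outline as the block before it was covered, within about 0.5 mm; angle within about 0.1° |
| Bush top | 114.0 (113 expected) | about 0.1° | centred on the cap's pocket within about 0.5 mm |

- **Height offset:** all depth readings ran about 0.5–1 mm high, so I take these as fully seated.
- **Block and core:** I checked these just after placing each, before they were covered. Both were level and at the right height, with the same small offset.
- **Left alone:** the steel core, flanged bush and green ring lie where they started.
- **Forces:** the highest wrist reading I printed was about 8 N. I did not log forces continuously.

**One check disagreed:** while placing the core, the wrist camera read positions about 1 mm off from the arm's own, in a fixed world direction. I first took this for the core sitting off-centre in the grip and shifted the arm by 1.4 mm. I undid that before lowering, because camera readings of the core against the block showed they were aligned.

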